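Re-rack the chisels in mirror order

TASK

Lay the four chisels out for a left-handed carpenter: move them all from the old brown rack with the colour-marked cradles to the white rack, in the reverse order, so that the chisel that was leftmost in its row becomes the rightmost, the second from the left the second from the right, and so on. Each chisel must lie level in its own slot, square to the rack, handle between the cheeks of the saddle (still towards the robot) and blade on the far rail, as far along the slot as it lay in its old cradle, and be let go.

Things in the scene. Friction and masses are not known exactly. Their poses are not given: they have to be found in the camera images.
- chisel_red_mid (a point): Wood chisel, red handle, 225 mm long, lying level, 0.13 to 0.23 kg. Point: on its axis, half-way up, near its balance: grip here, across y. x: to the cutting edge; z: up. Square handle 28 x 28 mm from x = -110 to +20 mm, thin neck, then blade 10 mm wide, 5 mm thick, to x = +115 mm.
- chisel_yellow_mid (a point): Wood chisel, yellow handle, 225 mm long, lying level, 0.13 to 0.23 kg. Point: on its axis, half-way up, near its balance: grip here, across y. x: to the cutting edge; z: up. Square handle 28 x 28 mm from x = -110 to +20 mm, thin neck, then blade 16 mm wide, 5 mm thick, to x = +115 mm.
- chisel_green_mid (a point): Wood chisel, green handle, 225 mm long, lying level, 0.13 to 0.23 kg. Point: on its axis, half-way up, near its balance: grip here, across y. x: to the cutting edge; z: up. Square handle 28 x 28 mm from x = -110 to +20 mm, thin neck, then blade 22 mm wide, 5 mm thick, to x = +115 mm.
- chisel_blue_mid (a point): Wood chisel, blue handle, 225 mm long, lying level, 0.13 to 0.23 kg. Point: on its axis, half-way up, near its balance: grip here, across y. x: to the cutting edge; z: up. Square handle 28 x 28 mm from x = -110 to +20 mm, thin neck, then blade 30 mm wide, 5 mm thick, to x = +115 mm.
- cradle_red: Fixed wooden cradle with red cheeks and a red band behind its rail, one of four on the old rack; the red chisel lies in it at the start. 250 (x) by 58 mm (y). Origin: under its centre, at table height; x away from the robot. Profile along x as a slot of the white rack, 44 mm clear between its cheeks. Its floor between saddle and rail is 14 mm above the table.
- cradle_yellow: Fixed wooden cradle with yellow cheeks and a yellow band behind its rail, one of four on the old rack; the yellow chisel lies in it at the start. 250 (x) by 58 mm (y). Origin: under its centre, at table height; x away from the robot. Profile along x as a slot of the white rack, 44 mm clear between its cheeks. Its floor between saddle and rail is 14 mm above the table.
- cradle_green: Fixed wooden cradle with green cheeks and a green band behind its rail, one of four on the old rack; the green chisel lies in it at the start. 250 (x) by 58 mm (y). Origin: under its centre, at table height; x away from the robot. Profile along x as a slot of the white rack, 44 mm clear between its cheeks. Its floor between saddle and rail is 14 mm above the table.
- cradle_blue: Fixed wooden cradle with blue cheeks and a blue band behind its rail, one of four on the old rack; the blue chisel lies in it at the start. 250 (x) by 58 mm (y). Origin: under its centre, at table height; x away from the robot. Profile along x as a slot of the white rack, 44 mm clear between its cheeks. Its floor between saddle and rail is 14 mm above the table.
- old_rack: Fixed dark brown board, 270 (x) by 262 mm (y), 8 mm thick, under the cradles. Origin: under its centre, at table height; x away from the robot, y to the robot's left. The cradles stand at y = +93, +31, -31, -93 mm, x = 0 in its frame, in any colour order.
- new_rack: Fixed white tray, grey saddle and rail, white cheeks, 270 x 262 mm, empty. Origin: under its centre, at table height; x away from robot, y left. 4 slots at y = +93, +31, -31, -93 mm. Floor 14 mm above table; saddle at x -100 to -60 mm, top 36 mm; cheeks to 50 mm, 48 mm clear; blade rail at x 70 to 100 mm, top 47.5 mm; open between. A chisel lying in a slot has its point at x = 0, z = 50 mm.

How it is judged:
At the end, for the whole second after the job is handed in: All four chisels rest, released, in the white rack in the reverse of their cradles' order: each point within 13 mm sideways of its slot's centre, 25 mm of the rack's middle along the slot, 42 to 58 mm above the table, tilted under 0.1 rad, within 0.17 rad of the slot's direction (((y of cradle_red in the frame of old_rack between 0.073 and 0.113 m and y of chisel_red_mid in the frame of new_rack between -0.106 and -0.08 m) or (y of cradle_red in the frame of old_rack between 0.011 and 0.051 m and y of chisel_red_mid in the frame of new_rack between -0.044 and -0.018 m) or (y of cradle_red in the frame of old_rack between -0.051 and -0.011 m and y of chisel_red_mid in the frame of new_rack between 0.018 and 0.044 m) or (y of cradle_red in the frame of old_rack between -0.113 and -0.073 m and y of chisel_red_mid in the frame of new_rack between 0.08 and 0.106 m)) and x of chisel_red_mid in the frame of new_rack between -0.025 and 0.025 m and z of chisel_red_mid in the frame of new_rack between 0.042 and 0.058 m and angle between each of chisel_red_mid, chisel_yellow_mid, chisel_green_mid, chisel_blue_mid's own z axis and vertical below 0.1 rad and angle between the x axis of each of chisel_red_mid, chisel_yellow_mid, chisel_green_mid, chisel_blue_mid and the x axis of new_rack, either way round below 0.17 rad and linear speed of each of chisel_red, chisel_yellow, chisel_green, chisel_blue below 0.02 m/s and ((y of cradle_yellow in the frame of old_rack between 0.073 and 0.113 m and y of chisel_yellow_mid in the frame of new_rack between -0.106 and -0.08 m) or (y of cradle_yellow in the frame of old_rack between 0.011 and 0.051 m and y of chisel_yellow_mid in the frame of new_rack between -0.044 and -0.018 m) or (y of cradle_yellow in the frame of old_rack between -0.051 and -0.011 m and y of chisel_yellow_mid in the frame of new_rack between 0.018 and 0.044 m) or (y of cradle_yellow in the frame of old_rack between -0.113 and -0.073 m and y of chisel_yellow_mid in the frame of new_rack between 0.08 and 0.106 m)) and x of chisel_yellow_mid in the frame of new_rack between -0.025 and 0.025 m and z of chisel_yellow_mid in the frame of new_rack between 0.042 and 0.058 m and ((y of cradle_green in the frame of old_rack between 0.073 and 0.113 m and y of chisel_green_mid in the frame of new_rack between -0.106 and -0.08 m) or (y of cradle_green in the frame of old_rack between 0.011 and 0.051 m and y of chisel_green_mid in the frame of new_rack between -0.044 and -0.018 m) or (y of cradle_green in the frame of old_rack between -0.051 and -0.011 m and y of chisel_green_mid in the frame of new_rack between 0.018 and 0.044 m) or (y of cradle_green in the frame of old_rack between -0.113 and -0.073 m and y of chisel_green_mid in the frame of new_rack between 0.08 and 0.106 m)) and x of chisel_green_mid in the frame of new_rack between -0.025 and 0.025 m and z of chisel_green_mid in the frame of new_rack between 0.042 and 0.058 m and ((y of cradle_blue in the frame of old_rack between 0.073 and 0.113 m and y of chisel_blue_mid in the frame of new_rack between -0.106 and -0.08 m) or (y of cradle_blue in the frame of old_rack between 0.011 and 0.051 m and y of chisel_blue_mid in the frame of new_rack between -0.044 and -0.018 m) or (y of cradle_blue in the frame of old_rack between -0.051 and -0.011 m and y of chisel_blue_mid in the frame of new_rack between 0.018 and 0.044 m) or (y of cradle_blue in the frame of old_rack between -0.113 and -0.073 m and y of chisel_blue_mid in the frame of new_rack between 0.08 and 0.106 m)) and x of chisel_blue_mid in the frame of new_rack between -0.025 and 0.025 m and z of chisel_blue_mid in the frame of new_rack between 0.042 and 0.058 m); the robot touches nothing.
It also fails if it takes over 112 s, if anything falls off the work surface, if the arm or the gripper's body presses on something with over 40 N, if the wrist force passes 120 N, or if a joint passes its speed limit or range.

ROBOT

A 6-joint arm with a two-finger parallel gripper is mounted at the origin on the work surface. World frame = base frame: x ahead of the robot, y to its left, z up, the work surface at z = 0. Lengths are in m, angles in rad, forces in N, time in s.
With the tool pointing down it reaches from about 0.425 to 0.925 m from the base axis. Payload 12.5 kg.
Tool frame: the origin (TCP) lies on the centre line of the jaws, within the pads' length; the fingertips stand 25 mm ahead of it and the grasp point (between the pads) lies 6 mm ahead of it; z points along the fingers, y is the line along which they close (so a half turn about z gives the same grasp; the last joint's range is limited). The gripper opens to 85 mm and grips with 20 to 120 N. Pads are 22 mm wide; open, the fingers measure 114 mm over their backs; the gripper's body (76 mm by 85 mm) begins 54 mm behind the grasp point. The pads swing forward as they close: fully open they stand 13 mm farther back than shut.
Start: joints at [1.105, 0.491, 1.559, -0, 1.092, -0.106], TCP at [0.22, 0.585, 0.256] pointing down, gripper open.
Joint ranges: [-3.1, 3.1], [-0.84, 2.19], [0.05, 2.79], [-1.13, 4.28], [0.06, 2.93], [-2.69, 2.69]. Speed limits (rad/s): [2.22, 2.22, 2.79, 3.14, 3.14, 3.14].

INTERFACE

Orientations are given as a unit quaternion [x, y, z, w].
In Python, from plant import manip, cams, spotter gives the robot as it stands. The module is installed in compiled form; this text tells all that it offers.
- The arm moves only by the tool send_rows, never from a script. Its argument "rows" is a list of rows, each a list of 2 entries, a list of its own where there are three numbers: the shift along the tool's x, y, z as a fraction of full scale, then the turn, a rotation vector about the tool's x, y, z as a fraction of full scale. A call has 1 to 5 rows; each row is the pose to reach, as a shift and turn from the pose commanded when the call began, along the tool's axes at that moment, turning the shorter way round; what a row does not reach only later rows make up. Full scale, the value 1, is 100 mm for a shift and 180 degrees for a turn. A row lasts 1/12 s, in which the tool goes at most 41.7 mm and 7.16 degrees, less where a joint would pass 70% of its speed; a pose out of reach is approached as far as the arm can. A call with a number of a shift or a turn outside -1 to 1 is refused whole. A call with a gripper value outside its range is refused whole. "jaw" is the opening in per cent of the stroke, from 0 (shut) to 100 (fully open), set as the call begins (left out, the last holds). The fingers move at their own pace and stop on an object; "newtons" is the grip in N (left out, the last holds). Time passes only in rows, so rows that repeat a pose let the fingers close. It gives the time, the measured TCP pose, the force, the opening and the grip force at its end, in the units of the state.
- manip.get_obs(): the state, without advancing time (a new reading comes with each control period).
- cams.read_camera(name): name is "scene" or "side" or "wrist"; returns the picture (480x640x3 uint8, red, green, blue); there is no depth.
- cams.camera_params(name): a dict with "fx", "fy", "cx", "cy" (pixels), "k1" (the pictures are not rectified: a ray, as slopes to the right and down, at radius r is drawn at 1 + k1 r^2 times it, then the intrinsics apply), "xyz" and "rotation" of the camera in the world. Camera axes: x right, y down, z forward; pixel columns grow to the right and rows downward; lengths in m; the calibration is good to about 2 mm. A picture is of the moment at which its call begins: read the wrist's pose just before it. camera_params takes no time and is no camera call; for the wrist camera it gives the pose at the moment of the call.
- manip.sign_off(): hands the job in; it is judged then, once.
Trained networks look in the newest picture that a camera, given by its name, has taken for a name from the list of things; names that differ only in an ending like _2 or _b are one class to them, and where a whole thing is asked for, a point or a joint stands for the part that bears it (a point fixed in the world has none). Each returns a list of dicts, best first, with "confidence" (0 to 1); they miss things now and then, are a little off and sometimes report something else, mostly with a low value. They report only what shows in the picture. A call takes as long as a camera call.
- spotter.outline_of(camera, label): "pixels" (480x640 bool, what is visible of it) and "box" ([left, top, right, bottom] as shares, 0 to 1, of the picture: columns of its width, rows of its height, round what is visible of it).
- spotter.tip_of(camera, label): "point" ([column, row] as shares, 0 to 1, of the picture: columns of its width, rows of its height: a listed point, or the origin of a listed thing).
The state is a dict: "clock": time; "joints": joint angles; "qd": joint speeds; "joint_efforts": joint torques, N m; "tool_pos": TCP position; "tcp_rot": TCP orientation; "contact_force": force on the tool from outside, world axes, zero at the start; "wrist_torque": the same for the moment, N m; "finger_gap": finger opening in m; "finger_force": force on a finger pad.
Only numpy, scipy, OpenCV 4.12 (cv2) and the standard library are available. Lean on these libraries where they do the work, as an engineer would, in place of code of your own. Each camera call takes 0.05 s, during which the arm holds its last target. There are 200 camera calls.

## Working session

There is one attempt and no reset: what is moved stays moved. The work goes in short steps, Python scripts to look and compute and a tool call to move; the robot and the scene stay as the last step left them, time stands still between calls to the robot, and variables do not carry over. Pictures are saved under pics/ and viewed, at most 14 in all, crops included, and the job is handed in when it is done.

Besides the shell and the picture viewer there is one more tool, called by a JSON object that holds its "op" and its "data", one argument or row to a line. send_rows: Moves the arm, as the interface text tells. Shift numbers are shares of 100 mm and turn numbers shares of 180 degrees, none past 1 either way. Its arguments: {"type":"object","properties":{"rows":{"type":"array","items":{"type":"array"}},"jaw":{"type":"number"},"newtons":{"type":"number"}},"required":["rows"]}

```bash
mkdir -p pics
cat > h.py <<'E'
import numpy as np, cv2
from scipy.spatial.transform import Rotation as R
from plant import manip, cams, spotter
def rot(q):
    q=np.array(q); return q if q.shape==(3,3) else R.from_quat(q).as_matrix()
def ray(cam,u,v,P=None):
    p=P or cams.camera_params(cam)
    d=np.array([(u-p['cx'])/p['fx'],(v-p['cy'])/p['fy']]); s=d.copy()
    for _ in range(20): s=d/(1+p['k1']*(s@s))
    return np.array(p['xyz']), rot(p['rotation'])@np.array([s[0],s[1],1])
def at_z(cam,u,v,z,P=None):
    o,d=ray(cam,u,v,P); return o+d*(z-o[2])/d[2]
def proj(cam,X,P=None):
    p=P or cams.camera_params(cam)
    c=rot(p['rotation']).T@(np.array(X)-p['xyz']); s=c[:2]/c[2]; s=s*(1+p['k1']*(s@s))
    return np.array([s[0]*p['fx']+p['cx'],s[1]*p['fy']+p['cy']])
def snap(cam,name):
    im=cams.read_camera(cam); cv2.imwrite('pics/%s.png'%name,im[:,:,::-1]); return im
E
python3 - <<'E'
from h import *
print(manip.get_obs())
for c in ('scene','side','wrist'):
    print(c,cams.camera_params(c)); snap(c,c+'0')
for c in ('scene','side'):
    for n,z in [('old_rack',0),('new_rack',0)]+[('chisel_%s_mid'%k,.05) for k in('red','yellow','green','blue')]+[('cradle_%s'%k,0) for k in('red','yellow','green','blue')]:
        for r in spotter.tip_of(c,n)[:2]:
            u,v=r['point'][0]*640,r['point'][1]*480
            print(c,n,round(r['confidence'],2),int(u),int(v),at_z(c,u,v,z).round(3))
E
```

```text
{'clock': 0.0, 'joints': array([ 1.10538703e+00,  4.91574969e-01,  1.55948052e+00,  1.27584980e-05,
        1.09170485e+00, -1.05588001e-01]), 'qd': array([-0.00063789, -0.00063478, -0.00039337,  0.00118133,  0.00082934,
       -0.00152671]), 'joint_efforts': array([ 2.65562157e-03, -6.18419337e+01, -2.61621326e+01,  6.80573089e-05,
        3.79021280e-03, -2.93066068e-05]), 'tool_pos': array([0.2199405 , 0.58479601, 0.25570745]), 'tcp_rot': array([ 1.78944530e-01,  9.83858991e-01, -5.58613671e-04, -1.69860746e-04]), 'contact_force': array([-0.65708153,  0.70733877,  0.18444663]), 'wrist_torque': array([-0.00396279, -0.03948399, -0.01178296]), 'finger_force': 0.0, 'finger_gap': 0.08521213020441074}
scene {'fx': 603.1706591772913, 'fy': 603.1706591772913, 'cx': 304.7492139615373, 'cy': 245.63513223064433, 'k1': -0.015343687869783271, 'xyz': array([1.12715163, 0.35982539, 0.75042607]), 'rotation': array([ 0.44486944,  0.80566945, -0.33962354, -0.19402004])}
side {'fx': 474.6744951459336, 'fy': 474.6744951459336, 'cx': 323.93772025772256, 'cy': 237.98721366016636, 'k1': -0.0104882944359
[... 629 characters left out ...]
 369 285 [0.528 0.114 0.05 ]
scene chisel_blue_mid 0.65 408 295 [0.514 0.175 0.05 ]
scene cradle_red 0.94 481 345 [0.504 0.3   0.   ]
scene cradle_yellow 0.79 443 329 [0.506 0.24  0.   ]
scene cradle_green 0.67 370 305 [0.524 0.12  0.   ]
scene cradle_blue 0.7 405 316 [0.515 0.177 0.   ]
side old_rack 0.54 278 235 [0.523 0.187 0.   ]
side new_rack 0.6 384 324 [ 0.471 -0.215  0.   ]
side chisel_red_mid 0.9 239 204 [0.49  0.306 0.05 ]
side chisel_yellow_mid 0.69 257 212 [0.499 0.237 0.05 ]
side chisel_green_mid 0.61 294 225 [0.525 0.123 0.05 ]
side cradle_yellow 0.83 260 231 [0.501 0.231 0.   ]
side cradle_green 0.94 298 246 [0.526 0.112 0.   ]
side cradle_blue 0.76 279 238 [0.514 0.171 0.   ]
```

View pics/scene0.png

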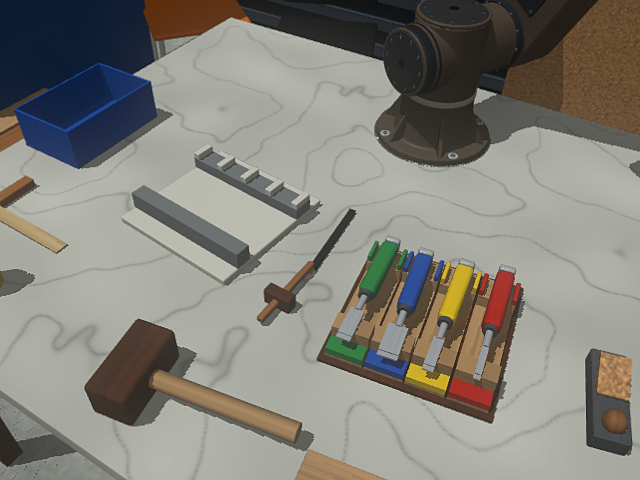

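View pics/wrist0.png

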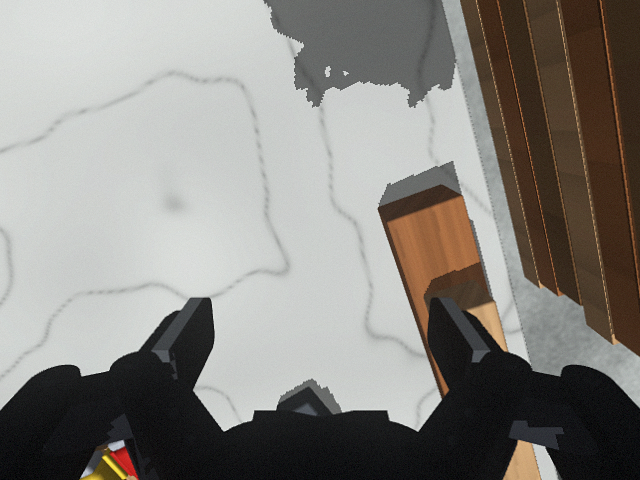

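Run:
```python
from h import *
for c,ns in (('scene',('old_rack','new_rack')),('wrist',('old_rack','chisel_red_mid','chisel_yellow_mid','chisel_green_mid','chisel_blue_mid'))):
    cams.read_camera(c)
    for n in ns:
        for r in spotter.outline_of(c,n)[:1]:
            m=r['pixels'].astype(np.uint8); h=max(cv2.findContours(m,0,2)[0],key=cv2.contourArea)
            z=.064 if 'chisel' in n else .008
            P=np.array([at_z(c,*p[0],z)[:2] for p in cv2.convexHull(h)]).astype(np.float32)
            print(c,n,round(r['confidence'],2),m.sum(),cv2.minAreaRect(P))
    for n in ns:
        for r in spotter.tip_of(c,n)[:1]:
            u,v=r['point'][0]*640,r['point'][1]*480
            print(c,n,round(r['confidence'],2),int(u),int(v),at_z(c,u,v,.05 if 'ch' in n else 0).round(3))
```

```text
scene old_rack 0.64 2933 ((0.5162991285324097, 0.21076373755931854), (0.2702612578868866, 0.2629219889640808), 8.6343994140625)
scene new_rack 0.8 14448 ((0.4675595164299011, -0.2449563890695572), (0.31182661652565, 0.27982261776924133), 84.30046081542969)
scene old_rack 0.75 422 323 [0.512 0.207 0.   ]
scene new_rack 0.86 223 208 [ 0.46  -0.229  0.   ]
wrist old_rack 0.59 413 ((0.454396516084671, 0.22211739420890808), (0.02243364416062832, 0.06673626601696014), 78.07540893554688)
wrist chisel_red_mid 0.95 350 ((0.4076204299926758, 0.28164196014404297), (0.017948750406503677, 0.05408982187509537), 78.04317474365234)
wrist chisel_yellow_mid 0.85 717 ((0.40344297885894775, 0.25189509987831116), (0.048808060586452484, 0.041974905878305435), 70.0380630493164)
```

The scene view shows the old rack, from the robot's left, as red, yellow, blue, green. The tape saw and mallet lie between and beyond the racks. The wrist view doesn't show the racks yet.

Run:
```python
from h import *
o=manip.get_obs(); T=rot(o['tcp_rot']); p=cams.camera_params('wrist')
print(T.round(3),'cam off tool',(T.T@(p['xyz']-o['tool_pos'])).round(4)); print((T.T@rot(p['rotation'])).round(3))
for u,v,z in [(122,218,.014),(225,282,.014),(320,204,.014),(321,399,0)]: print(at_z('scene',u,v,z).round(3))
# rack corners old
for u,v in [(318,360),(492,421),(521,291)]: print(at_z('scene',u,v,.0).round(3))
print(at_z('wrist',320,240,0).round(3))
```

```text
[[-0.936  0.352  0.   ]
 [ 0.352  0.936  0.   ]
 [-0.     0.    -1.   ]] cam off tool [ 7.470e-02 -1.000e-04 -1.187e-01]
[[ 0.001 -0.956 -0.293]
 [ 1.     0.     0.001]
 [-0.001 -0.293  0.956]]
[ 0.594 -0.36   0.014]
[ 0.619 -0.103  0.014]
[ 0.363 -0.073  0.014]
[0.716 0.14  0.   ]
[0.661 0.102 0.   ]
[0.62  0.359 0.   ]
[0.36  0.318 0.   ]
[0.265 0.568 0.   ]
```

{"op": "send_rows", "data": {
  "rows": [
    [[-0.87,-0.675,-0.12],[0,0,0]],
    [[-0.87,-0.675,-0.12],[0,0,0]],
    [[-0.87,-0.675,-0.12],[0,0,0]]
  ],
  "jaw": 60,
  "newtons": 70
}}

```text
clock: 2.2
tool_pos: [0.2784, 0.4891, 0.2684]
tcp_rot: [0.179, 0.984, -0.0, 0.0]
contact_force: [-0.2, 0.3, -0.3]
finger_gap: 0.0525
finger_force: 0.0
```

{"op": "send_rows", "data": {
  "rows": [
    [[-0.87,-0.675,-0.12],[0,0,0]],
    [[-0.87,-0.675,-0.12],[0,0,0]],
    [[-0.87,-0.675,-0.12],[0,0,0]]
  ]
}}

```text
clock: 2.45
tool_pos: [0.3364, 0.3949, 0.2808]
tcp_rot: [0.179, 0.984, 0.0, 0.0]
contact_force: [0.3, 1.0, 0.6]
finger_gap: 0.051
finger_force: 0.0
```

{"op": "send_rows", "data": {
  "rows": [
    [[-0.87,-0.675,-0.12],[0,0,0]],
    [[-0.87,-0.675,-0.12],[0,0,0]],
    [[-0.87,-0.675,-0.12],[0,0,0]]
  ]
}}

```text
clock: 2.7
tool_pos: [0.3942, 0.3011, 0.2929]
tcp_rot: [0.179, 0.984, 0.0, 0.0]
contact_force: [0.5, 0.4, 0.6]
finger_gap: 0.0512
finger_force: 0.0
```

{"op": "send_rows", "data": {
  "rows": [
    [[-0.87,-0.675,-0.12],[0,0,-0.164]],
    [[-0.87,-0.675,-0.12],[0,0,-0.164]],
    [[-0.87,-0.675,-0.12],[0,0,-0.164]],
    [[-0.87,-0.675,-0.12],[0,0,-0.164]],
    [[-0.87,-0.675,-0.12],[0,0,-0.164]]
  ]
}}

```text
clock: 3.12
tool_pos: [0.4518, 0.2079, 0.3046]
tcp_rot: [-0.08, 0.997, 0.0, 0.0]
contact_force: [0.2, 0.9, -0.2]
finger_gap: 0.0513
finger_force: 0.0
```

{"op": "send_rows", "data": {
  "rows": [
    [[0,0,0],[0,0,0]],
    [[0,0,0],[0,0,0]]
  ]
}}

```text
clock: 3.28
tool_pos: [0.4506, 0.2097, 0.3043]
tcp_rot: [-0.076, 0.997, 0.0, 0.0]
contact_force: [0.7, 0.0, 0.9]
finger_gap: 0.0513
finger_force: 0.0
```

```bash
cat > look.py <<'E'
from h import *
import sys
o=manip.get_obs(); print(o['clock'],o['tool_pos'].round(4),R.from_matrix(rot(o['tcp_rot'])).as_matrix()[:,1].round(3),o['finger_gap'])
P=cams.camera_params('wrist'); im=snap('wrist',sys.argv[1])
for n in sys.argv[2:]:
    z=.05 if 'chisel' in n else 0
    for r in spotter.tip_of('wrist',n)[:2]:
        u,v=r['point'][0]*640,r['point'][1]*480
        print(n,round(r['confidence'],2),int(u),int(v),at_z('wrist',u,v,z,P).round(4))
    for r in spotter.outline_of('wrist',n)[:1]:
        m=r['pixels'].astype(np.uint8); h=max(cv2.findContours(m,0,2)[0],key=cv2.contourArea)
        z=.05 if 'chisel' in n else .008
        A=np.array([at_z('wrist',*p[0],z,P)[:2] for p in cv2.convexHull(h)]).astype(np.float32)
        print('  outl',round(r['confidence'],2),m.sum(),cv2.minAreaRect(A))
E
python3 look.py w1 old_rack chisel_red_mid chisel_yellow_mid chisel_green_mid chisel_blue_mid cradle_red cradle_yellow cradle_green cradle_blue
```

```text
3.2833 [0.4506 0.2097 0.3043] [-0.152  0.988  0.   ] 0.05130844273793756
old_rack 0.91 309 234 [0.5091 0.2053 0.    ]
  outl 0.9 3556 ((0.40661701560020447, 0.19350695610046387), (0.058008674532175064, 0.26249992847442627), 8.449248313903809)
chisel_red_mid 0.61 311 237 [0.4961 0.2067 0.05  ]
chisel_red_mid 0.59 396 245 [0.4911 0.2988 0.05  ]
  outl 0.74 4178 ((0.45970726013183594, 0.2981833517551422), (0.1596912294626236, 0.034723348915576935), 9.4358549118042)
chisel_yellow_mid 0.9 339 257 [0.5141 0.24   0.05  ]
chisel_yellow_mid 0.46 288 234 [0.497  0.1825 0.05  ]
  outl 0.75 4385 ((0.514614462852478, 0.2417462170124054), (0.22582483291625977, 0.030149001628160477), 7.918966770172119)
chisel_green_mid 0.63 220 248 [0.5233 0.1118 0.05  ]
chisel_green_mid 0.34 400 246 [0.4912 0.3034 0.05  ]
  outl 0.8 4162 ((0.5056318044662476, 0.11144163459539413), (0.176265686750412, 0.03386826813220978), 7.775026321411133)
chisel_blue_mid 0.96 280 261 [0.5286 0.178  0.05  ]
  outl 0.9 4838 ((0.5267128944396973, 0.17869514226913452), (0.2263820618391037, 0.03109009750187397), 9.145190238952637)
cradle_red 0.76 387 239 [0.5011 0.2995 0.    ]
  outl 0.69 5166 ((0.5043309926986694, 0.29935213923454285), (0.2630496323108673, 0.05828733742237091), 6.859447479248047)
  outl 0.79 6144 ((0.5127632021903992, 0.2434336096048355), (0.262448787689209, 0.06289092451334), 8.510746955871582)
cradle_green 0.94 236 237 [0.5259 0.1193 0.    ]
  outl 0.85 4689 ((0.501418948173523, 0.11376042664051056), (0.20091046392917633, 0.05915550887584686), 9.087082862854004)
cradle_blue 0.77 288 234 [0.5128 0.1803 0.    ]
  outl 0.93 6457 ((0.5228660106658936, 0.17536798119544983), (0.2656249701976776, 0.06758853793144226), 8.372617721557617)
```

View pics/w1.png

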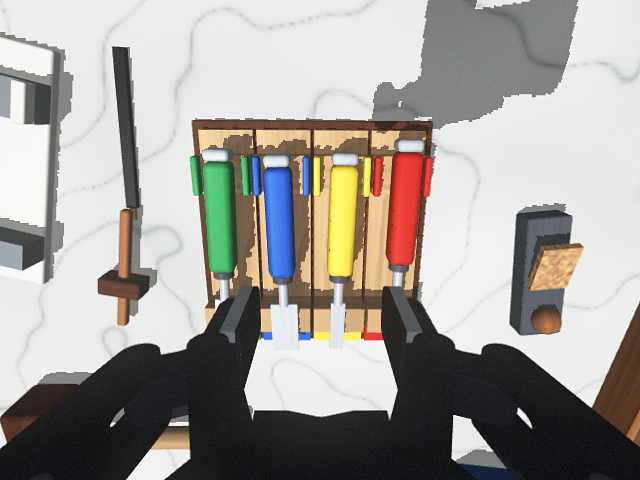

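The wrist view shows all four handles: green at column 220, blue at 279, yellow at 342 and red at 404, all lying in order. I'll start with red, leaving the sideways and depth estimates as they are.

{"op": "send_rows", "data": {
  "rows": [
    [[-0.535,0.82,1],[0,0,0]],
    [[-0.535,0.82,1],[0,0,0]],
    [[-0.535,0.82,1],[0,0,0]],
    [[-0.535,0.82,1],[0,0,0]]
  ]
}}

```text
clock: 4.57
tool_pos: [0.4909, 0.301, 0.2004]
tcp_rot: [-0.078, 0.997, -0.0, -0.002]
contact_force: [-0.3, -0.7, -0.6]
finger_gap: 0.0512
finger_force: 0.0
```

{"op": "send_rows", "data": {
  "rows": [
    [[0,0,0.5],[0,0,0]],
    [[0,0,0.8],[0,0,0]],
    [[0,0,0.8],[0,0,0]]
  ]
}}

```text
clock: 4.82
tool_pos: [0.4884, 0.2979, 0.1186]
tcp_rot: [-0.078, 0.997, -0.002, -0.005]
contact_force: [-1.2, -0.5, -1.3]
finger_gap: 0.0516
finger_force: 0.0
```

```bash
python3 look.py w2 chisel_red_mid
```

```text
4.8167 [0.4884 0.2979 0.1186] [-0.155  0.988 -0.003] 0.05157705752412947
chisel_red_mid 0.77 327 268 [0.4902 0.3019 0.05  ]
  outl 0.96 17057 ((0.483055055141449, 0.3009852170944214), (0.21177290380001068, 0.029430609196424484), 7.887403964996338)
```

View pics/w2.png

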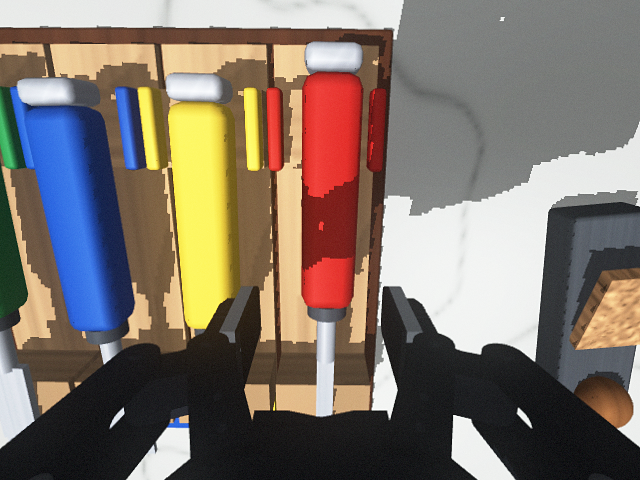

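The red handle spans columns 302–360, between the fingers (240 and 400), with the yellow handle's edge at 238. I'll shift 2 mm to the left and go down.

{"op": "send_rows", "data": {
  "rows": [
    [[0,0.02,0.35],[0,0,0]],
    [[0,0.02,0.62],[0,0,0]],
    [[0,0.02,0.62],[0,0,0]]
  ]
}}

```text
clock: 5.22
tool_pos: [0.4902, 0.3006, 0.0614]
tcp_rot: [-0.078, 0.997, -0.0, -0.001]
contact_force: [-1.1, -0.2, -0.4]
finger_gap: 0.0512
finger_force: 0.0
```

{"op": "send_rows", "data": {
  "rows": [
    [[0,0,0],[0,0,0]],
    [[0,0,0],[0,0,0]],
    [[0,0,0],[0,0,0]],
    [[0,0,0],[0,0,0]],
    [[0,0,0],[0,0,0]]
  ],
  "jaw": 0
}}

```text
clock: 5.63
tool_pos: [0.4918, 0.3015, 0.0653]
tcp_rot: [-0.078, 0.997, 0.001, 0.002]
contact_force: [-0.9, -0.1, 8.7]
finger_gap: 0.0272
finger_force: 70.2
```

{"op": "send_rows", "data": {
  "rows": [
    [[0,0,0],[0,0,0]],
    [[0,0,0],[0,0,0]],
    [[0,0,0],[0,0,0]],
    [[0,0,0],[0,0,0]],
    [[0,0,0],[0,0,0]]
  ]
}}

```text
clock: 6.05
tool_pos: [0.4918, 0.3015, 0.0653]
tcp_rot: [-0.078, 0.997, 0.001, 0.002]
contact_force: [-0.6, -1.1, 9.1]
finger_gap: 0.0265
finger_force: 70.2
```

{"op": "send_rows", "data": {
  "rows": [
    [[0,0,-0.2],[0,0,0]],
    [[0,0,-0.5],[0,0,0]],
    [[0,0,-0.9],[0,0,0]],
    [[0,0,-1],[0,0,0]]
  ]
}}

```text
clock: 6.38
tool_pos: [0.4922, 0.3018, 0.1692]
tcp_rot: [-0.078, 0.997, 0.002, 0.004]
contact_force: [0.4, 0.2, -1.4]
finger_gap: 0.0265
finger_force: 69.2
```

{"op": "send_rows", "data": {
  "rows": [
    [[0.2,-1,-0.2],[0,0,0]],
    [[0.2,-1,-0.2],[0,0,0]],
    [[0.2,-1,-0.2],[0,0,0]]
  ]
}}

```text
clock: 6.63
tool_pos: [0.4858, 0.1966, 0.1846]
tcp_rot: [-0.078, 0.997, 0.0, 0.001]
contact_force: [1.0, -0.5, -1.5]
finger_gap: 0.0271
finger_force: 69.5
```

{"op": "send_rows", "data": {
  "rows": [
    [[0.2,-1,-0.2],[0,0,0]],
    [[0.2,-1,-0.2],[0,0,0]],
    [[0.2,-1,-0.2],[0,0,0]]
  ]
}}

```text
clock: 6.88
tool_pos: [0.4817, 0.0942, 0.2044]
tcp_rot: [-0.077, 0.997, -0.0, 0.001]
contact_force: [0.5, -0.0, -2.0]
finger_gap: 0.0266
finger_force: 69.5
```

{"op": "send_rows", "data": {
  "rows": [
    [[0.2,-1,-0.2],[0,0,0]],
    [[0.2,-1,-0.2],[0,0,0]],
    [[0.2,-1,-0.2],[0,0,0]]
  ]
}}

```text
clock: 7.13
tool_pos: [0.4775, -0.0078, 0.2244]
tcp_rot: [-0.077, 0.997, -0.001, 0.001]
contact_force: [2.0, -0.5, -0.9]
finger_gap: 0.0268
finger_force: 69.6
```

{"op": "send_rows", "data": {
  "rows": [
    [[0.2,-1,-0.2],[0,0,0]],
    [[0.2,-1,-0.2],[0,0,0]],
    [[0.2,-1,-0.2],[0,0,0]]
  ]
}}

```text
clock: 7.38
tool_pos: [0.4733, -0.11, 0.2445]
tcp_rot: [-0.077, 0.997, -0.001, 0.002]
contact_force: [0.4, 0.2, -1.3]
finger_gap: 0.0264
finger_force: 69.6
```

{"op": "send_rows", "data": {
  "rows": [
    [[0.2,-1,-0.2],[0,0,0.083]],
    [[0.2,-1,-0.2],[0,0,0.083]],
    [[0.2,-1,-0.2],[0,0,0.083]],
    [[0.2,-1,-0.2],[0,0,0.083]],
    [[0.2,-1,-0.2],[0,0,0.083]]
  ]
}}

```text
clock: 7.8
tool_pos: [0.4688, -0.2093, 0.2634]
tcp_rot: [0.054, 0.999, -0.0, 0.001]
contact_force: [-0.3, 0.3, -1.0]
finger_gap: 0.0267
finger_force: 69.7
```

```bash
python3 look.py w3 new_rack chisel_red_mid
```

```text
7.8 [ 0.4688 -0.2093  0.2634] [ 0.107  0.994 -0.001] 0.026725748337624616
  outl 0.68 46926 ((0.4631326198577881, -0.31166285276412964), (0.12565232813358307, 0.2748190462589264), 83.47203063964844)
chisel_red_mid 0.66 317 306 [ 0.5723 -0.223   0.05  ]
  outl 0.61 30677 ((0.5054714679718018, -0.21310549974441528), (0.07632621377706528, 0.4069303572177887), 82.94058227539062)
```

View pics/w3.png

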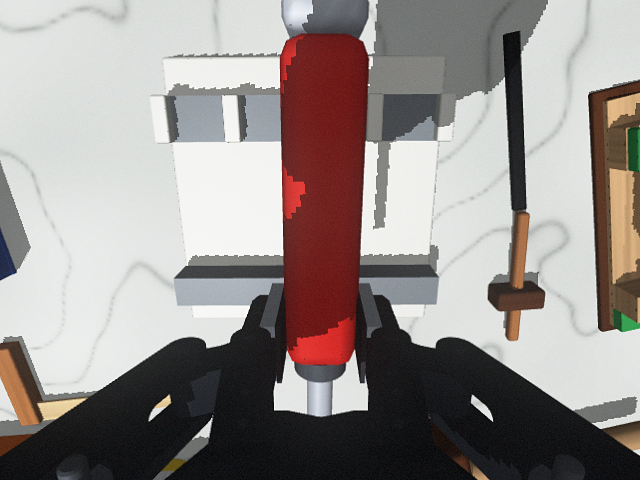

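The view shows the white rack nearly square to the image: saddle at rows 95–140, rail top at rows 277–305 (columns 175–438), board's near edge at row 57.

```bash
cat > fit.py <<'E'
from h import *
from scipy.optimize import least_squares
P=cams.camera_params('wrist')
# rack features (x,y,z) <-> pixel ; rail ends at y=+-h
px=[(175,277),(438,277),(175,305),(438,305),(164,57),(446,57)]
for p,z in zip(px,[.0475]*4+[.014]*2): print(p,at_z('wrist',*p,z,P).round(4))
for z in(.008,.014): print(z,at_z('wrist',164,57,z,P).round(4),at_z('wrist',446,57,z,P).round(4))
def f(q):
    c,s=np.cos(q[2]),np.sin(q[2]); out=[]
    X=[(.07,-q[3],.0475),(.07,q[3],.0475),(.1,-q[3],.0475),(.1,q[3],.0475),(-.135,-.131,.014),(-.135,.131,.014)]
    for p,x in zip(px,X): out+=list(proj('wrist',(q[0]+c*x[0]-s*x[1],q[1]+s*x[0]+c*x[1],x[2]),P)-p)
    return out
r=least_squares(f,[.475,-.217,-.1,.125]); print(r.x.round(4),np.round(r.fun,1))
E
python3 fit.py
```

```text
(175, 277) [ 0.5269 -0.3575  0.0475]
(438, 277) [ 0.5536 -0.0994  0.0475]
(175, 305) [ 0.5572 -0.3643  0.0475]
(438, 305) [ 0.5845 -0.0997  0.0475]
(164, 57) [ 0.3247 -0.336   0.014 ]
(446, 57) [ 0.3513 -0.0798  0.014 ]
0.008 [ 0.3236 -0.3383  0.008 ] [ 0.3506 -0.0778  0.008 ]
0.014 [ 0.3247 -0.336   0.014 ] [ 0.3513 -0.0798  0.014 ]
[ 0.4717 -0.2216 -0.1029  0.1314] [-1.8  1.   1.4  1.   1.7  0.3 -1.5  0.3 -2.4 -0.7  2.5 -0.8]
```

{"op": "send_rows", "data": {
  "rows": [
    [[0,-1,0.4],[0,0,0]],
    [[0,-1,0.4],[0,0,0]],
    [[0,-1,0.4],[0,0,0]],
    [[0,-1,0.4],[0,0,0]]
  ]
}}

```text
clock: 8.38
tool_pos: [0.4581, -0.3104, 0.2202]
tcp_rot: [0.053, 0.999, 0.0, -0.001]
contact_force: [0.1, 1.1, -1.6]
finger_gap: 0.0268
finger_force: 69.6
```

{"op": "send_rows", "data": {
  "rows": [
    [[0,-0.05,0.4],[0,0,0]],
    [[0,-0.05,0.8],[0,0,0]],
    [[0,-0.05,1],[0,0,0]],
    [[0,-0.05,1],[0,0,0]]
  ]
}}

```text
clock: 8.72
tool_pos: [0.457, -0.3108, 0.1185]
tcp_rot: [0.052, 0.999, 0.002, -0.003]
contact_force: [0.5, 0.1, -2.1]
finger_gap: 0.0265
finger_force: 69.5
```

{"op": "send_rows", "data": {
  "rows": [
    [[0,0,0],[0,0,0]],
    [[0,0,0],[0,0,0]],
    [[0,0,0],[0,0,0]]
  ]
}}

```text
clock: 8.97
tool_pos: [0.4589, -0.313, 0.1241]
tcp_rot: [0.052, 0.999, -0.001, 0.001]
contact_force: [-0.3, 0.0, -1.5]
finger_gap: 0.0265
finger_force: 69.5
```

Run:
```python
from h import *
o=manip.get_obs();print(o['tool_pos'],rot(o['tcp_rot']).round(3))
snap('scene','s1')
```

```text
[ 0.4589294  -0.31296697  0.12413312] [[-0.995  0.104  0.002]
 [ 0.104  0.995 -0.002]
 [-0.002 -0.002 -1.   ]]
```

View pics/s1.png

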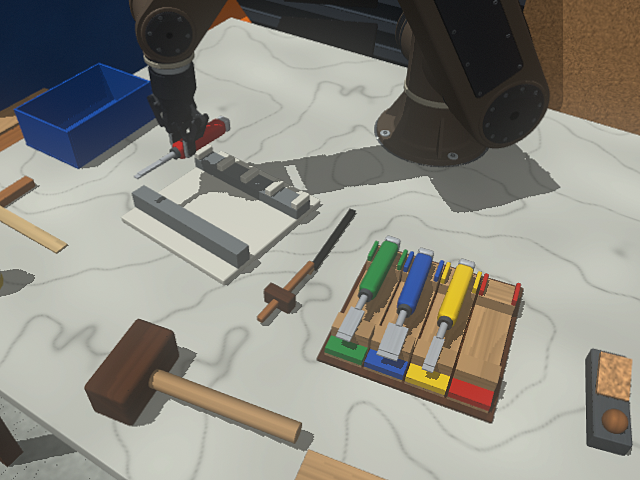

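Red is held level above the outermost slot, on the robot's right. I'll lower it and let go.

{"op": "send_rows", "data": {
  "rows": [
    [[0,0,0.3],[0,0,0]],
    [[0,0,0.48],[0,0,0]],
    [[0,0,0.56],[0,0,0]],
    [[0,0,0.58],[0,0,0]],
    [[0,0,0.58],[0,0,0]]
  ]
}}

```text
clock: 9.43
tool_pos: [0.4584, -0.3131, 0.0654]
tcp_rot: [0.053, 0.999, -0.0, 0.0]
contact_force: [-0.4, -0.2, -0.3]
finger_gap: 0.0267
finger_force: 70.2
```

{"op": "send_rows", "data": {
  "rows": [
    [[0,0,0],[0,0,0]],
    [[0,0,0],[0,0,0]],
    [[0,0,0],[0,0,0]]
  ]
}}

```text
clock: 9.68
tool_pos: [0.4586, -0.3131, 0.0651]
tcp_rot: [0.053, 0.999, -0.0, 0.001]
contact_force: [-0.8, 0.5, 5.1]
finger_gap: 0.0265
finger_force: 70.9
```

{"op": "send_rows", "data": {
  "rows": [
    [[0,0,0],[0,0,0]],
    [[0,0,0],[0,0,0]],
    [[0,0,0],[0,0,0]],
    [[0,0,0],[0,0,0]],
    [[0,0,0],[0,0,0]]
  ],
  "jaw": 57
}}

```text
clock: 10.1
tool_pos: [0.4581, -0.3128, 0.0642]
tcp_rot: [0.053, 0.999, 0.0, -0.0]
contact_force: [0.2, 0.6, -0.2]
finger_gap: 0.0487
finger_force: 0.0
```

{"op": "send_rows", "data": {
  "rows": [
    [[0,0,-0.2],[0,0,0]],
    [[0,0,-0.6],[0,0,0]],
    [[0,0,-1],[0,0,0]],
    [[0,0,-1],[0,0,0]]
  ]
}}

```text
clock: 10.43
tool_pos: [0.4599, -0.3142, 0.1706]
tcp_rot: [0.053, 0.999, -0.003, 0.004]
contact_force: [0.6, -1.0, 0.2]
finger_gap: 0.049
finger_force: 0.0
```

{"op": "send_rows", "data": {
  "rows": [
    [[0,1,0],[0,0,0]],
    [[0,1,0],[0,0,0]],
    [[0,1,0],[0,0,0]]
  ]
}}

```text
clock: 10.68
tool_pos: [0.468, -0.21, 0.1644]
tcp_rot: [0.052, 0.999, 0.0, -0.0]
contact_force: [1.0, 0.8, -0.2]
finger_gap: 0.0487
finger_force: 0.0
```

```bash
python3 look.py w4 chisel_red_mid
```

```text
10.6833 [ 0.468  -0.21    0.1644] [0.105 0.995 0.001] 0.0486846595026317
chisel_red_mid 0.66 163 239 [ 0.4581 -0.314   0.05  ]
  outl 0.67 13183 ((0.44471731781959534, -0.313122421503067), (0.03551503270864487, 0.19992095232009888), 83.34622955322266)
```

View pics/w4.png

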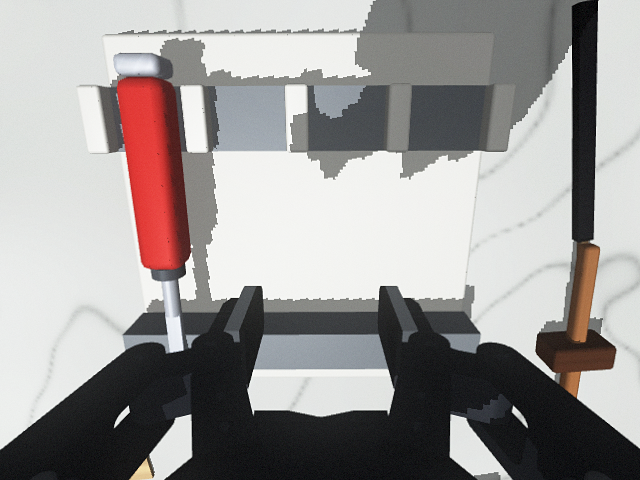

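Red lies straight in the outermost right slot, handle between the cheeks (118–170 between 103 and 182). Next is yellow.

{"op": "send_rows", "data": {
  "rows": [
    [[0,1,0],[0,0,0]],
    [[0,1,0],[0,0,0]],
    [[0,1,0],[0,0,0]]
  ]
}}

```text
clock: 11.08
tool_pos: [0.479, -0.1119, 0.1641]
tcp_rot: [0.053, 0.999, 0.0, -0.0]
contact_force: [0.6, -0.1, 0.1]
finger_gap: 0.0485
finger_force: 0.0
```

{"op": "send_rows", "data": {
  "rows": [
    [[0,1,0],[0,0,0]],
    [[0,1,0],[0,0,0]],
    [[0,1,0],[0,0,0]]
  ]
}}

```text
clock: 11.33
tool_pos: [0.4899, -0.0121, 0.1643]
tcp_rot: [0.052, 0.999, 0.0, 0.0]
contact_force: [0.1, 0.3, 0.0]
finger_gap: 0.0488
finger_force: 0.0
```

{"op": "send_rows", "data": {
  "rows": [
    [[0,1,0],[0,0,0]],
    [[0,1,0],[0,0,0]],
    [[0,1,0],[0,0,0]]
  ]
}}

```text
clock: 11.58
tool_pos: [0.5009, 0.0876, 0.1643]
tcp_rot: [0.052, 0.999, 0.0, 0.0]
contact_force: [-0.4, -0.1, -0.2]
finger_gap: 0.0485
finger_force: 0.0
```

{"op": "send_rows", "data": {
  "rows": [
    [[0,1,0],[0,0,0]],
    [[0,1,0],[0,0,0]],
    [[0,1,0],[0,0,0]]
  ]
}}

```text
clock: 11.83
tool_pos: [0.5117, 0.1874, 0.1643]
tcp_rot: [0.052, 0.999, 0.0, 0.001]
contact_force: [-0.3, 0.8, -0.4]
finger_gap: 0.0487
finger_force: 0.0
```

{"op": "send_rows", "data": {
  "rows": [
    [[0,0.53,0.3],[0,0,-0.083]],
    [[0,0.53,0.3],[0,0,-0.083]],
    [[0,0.53,0.3],[0,0,-0.083]],
    [[0,0.53,0.3],[0,0,-0.083]],
    [[0,0.53,0.3],[0,0,-0.083]]
  ]
}}

```text
clock: 12.25
tool_pos: [0.5167, 0.236, 0.1345]
tcp_rot: [-0.076, 0.997, -0.0, 0.0]
contact_force: [0.4, 0.8, 0.7]
finger_gap: 0.0486
finger_force: 0.0
```

```bash
python3 look.py w5 chisel_yellow_mid chisel_blue_mid
```

```text
12.25 [0.5167 0.236  0.1345] [-0.151  0.988 -0.   ] 0.048556147328161575
chisel_yellow_mid 0.84 328 245 [0.5114 0.2398 0.05  ]
chisel_yellow_mid 0.4 219 252 [0.5249 0.1775 0.05  ]
chisel_blue_mid 0.96 219 254 [0.5262 0.1771 0.05  ]
chisel_blue_mid 0.52 242 213 [0.4998 0.1888 0.05  ]
  outl 0.68 15103 ((0.48699596524238586, 0.17122799158096313), (0.15020421147346497, 0.03290091082453728), 9.26860237121582)
```

View pics/w5.png

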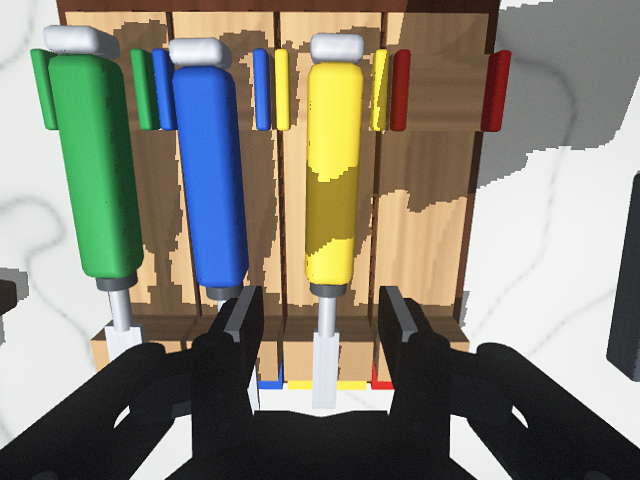

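Yellow's handle spans columns 307–360 and blue's right face is at 248. I'll make a small correction and go down.

{"op": "send_rows", "data": {
  "rows": [
    [[0.03,0.04,0.2],[0,0,0]],
    [[0.03,0.04,0.5],[0,0,0]],
    [[0.03,0.04,0.73],[0,0,0]],
    [[0.03,0.04,0.73],[0,0,0]]
  ]
}}

```text
clock: 12.83
tool_pos: [0.5113, 0.2397, 0.0582]
tcp_rot: [-0.077, 0.997, -0.001, -0.003]
contact_force: [0.1, -0.1, -0.4]
finger_gap: 0.0486
finger_force: 0.0
```

{"op": "send_rows", "data": {
  "rows": [
    [[0,0,0],[0,0,0]],
    [[0,0,0],[0,0,0]],
    [[0,0,0],[0,0,0]],
    [[0,0,0],[0,0,0]],
    [[0,0,0],[0,0,0]]
  ],
  "jaw": 0
}}

```text
clock: 13.25
tool_pos: [0.5132, 0.2407, 0.0626]
tcp_rot: [-0.078, 0.997, 0.0, 0.001]
contact_force: [-1.4, -0.8, 6.0]
finger_gap: 0.0269
finger_force: 70.5
```

{"op": "send_rows", "data": {
  "rows": [
    [[0,0,0],[0,0,0]],
    [[0,0,0],[0,0,0]],
    [[0,0,0],[0,0,0]]
  ]
}}

```text
clock: 13.5
tool_pos: [0.5132, 0.2407, 0.0626]
tcp_rot: [-0.078, 0.997, 0.0, 0.001]
contact_force: [-0.5, -1.7, 7.9]
finger_gap: 0.0266
finger_force: 70.5
```

{"op": "send_rows", "data": {
  "rows": [
    [[0,0,-0.2],[0,0,0]],
    [[0,0,-0.5],[0,0,0]],
    [[0,0,-0.9],[0,0,0]],
    [[0,0,-1],[0,0,0]]
  ]
}}

```text
clock: 13.83
tool_pos: [0.514, 0.2412, 0.1665]
tcp_rot: [-0.078, 0.997, 0.001, 0.003]
contact_force: [1.4, 0.5, -2.2]
finger_gap: 0.0268
finger_force: 69.7
```

{"op": "send_rows", "data": {
  "rows": [
    [[0.23,-0.965,0],[0,0,0]],
    [[0.23,-0.965,0],[0,0,0]],
    [[0.23,-0.965,0],[0,0,0]]
  ]
}}

```text
clock: 14.08
tool_pos: [0.5039, 0.1388, 0.1617]
tcp_rot: [-0.077, 0.997, -0.0, -0.0]
contact_force: [1.1, 1.0, -1.5]
finger_gap: 0.0268
finger_force: 69.7
```

{"op": "send_rows", "data": {
  "rows": [
    [[0.23,-0.965,0],[0,0,0]],
    [[0.23,-0.965,0],[0,0,0]],
    [[0.23,-0.965,0],[0,0,0]]
  ]
}}

```text
clock: 14.33
tool_pos: [0.4964, 0.0394, 0.1614]
tcp_rot: [-0.077, 0.997, -0.0, 0.0]
contact_force: [1.2, 0.1, -2.7]
finger_gap: 0.0265
finger_force: 69.8
```

{"op": "send_rows", "data": {
  "rows": [
    [[0.23,-0.965,0],[0,0,0]],
    [[0.23,-0.965,0],[0,0,0]],
    [[0.23,-0.965,0],[0,0,0]]
  ]
}}

```text
clock: 14.58
tool_pos: [0.4889, -0.0597, 0.1615]
tcp_rot: [-0.077, 0.997, -0.0, 0.0]
contact_force: [0.3, -0.0, -2.2]
finger_gap: 0.0271
finger_force: 69.8
```

{"op": "send_rows", "data": {
  "rows": [
    [[0.23,-0.965,0],[0,0,0]],
    [[0.23,-0.965,0],[0,0,0]],
    [[0.23,-0.965,0],[0,0,0]]
  ]
}}

```text
clock: 14.83
tool_pos: [0.4812, -0.1589, 0.1615]
tcp_rot: [-0.077, 0.997, -0.001, 0.001]
contact_force: [-0.0, -0.5, -2.6]
finger_gap: 0.027
finger_force: 69.8
```

{"op": "send_rows", "data": {
  "rows": [
    [[0.23,-0.965,0],[0,0,0.082]],
    [[0.23,-0.965,0],[0,0,0.082]],
    [[0.23,-0.965,0],[0,0,0.082]],
    [[0.23,-0.965,0],[0,0,0.082]],
    [[0.23,-0.965,0],[0,0,0.082]]
  ]
}}

```text
clock: 15.25
tool_pos: [0.4733, -0.2545, 0.1611]
tcp_rot: [0.052, 0.999, 0.0, -0.0]
contact_force: [-1.0, 0.1, -3.1]
finger_gap: 0.0269
finger_force: 69.8
```

{"op": "send_rows", "data": {
  "rows": [
    [[0,0,0],[0,0,0]],
    [[0,0,0],[0,0,0]]
  ]
}}

```text
clock: 15.42
tool_pos: [0.4738, -0.2528, 0.1613]
tcp_rot: [0.05, 0.999, 0.0, -0.0]
contact_force: [-0.8, -0.5, -2.9]
finger_gap: 0.0266
finger_force: 69.8
```

{"op": "send_rows", "data": {
  "rows": [
    [[0,0,0.35],[0,0,0]],
    [[0,0,0.65],[0,0,0]],
    [[0,0,0.87],[0,0,0]],
    [[0,0,0.95],[0,0,0]],
    [[0,0,0.98],[0,0,0]]
  ]
}}

```text
clock: 15.83
tool_pos: [0.4733, -0.2525, 0.0625]
tcp_rot: [0.05, 0.999, 0.001, -0.001]
contact_force: [-8.0, 8.6, 23.2]
finger_gap: 0.027
finger_force: 73.0
```

{"op": "send_rows", "data": {
  "rows": [
    [[0,0,0],[0,0,0]],
    [[0,0,0],[0,0,0]],
    [[0,0,0],[0,0,0]]
  ]
}}

```text
clock: 16.08
tool_pos: [0.4743, -0.2539, 0.0643]
tcp_rot: [0.051, 0.999, -0.0, 0.001]
contact_force: [-0.6, 0.2, -2.1]
finger_gap: 0.0268
finger_force: 69.8
```

{"op": "send_rows", "data": {
  "rows": [
    [[0,0,0.01],[0,0,0]],
    [[0,0,0.01],[0,0,0]],
    [[0,0,0.01],[0,0,0]],
    [[0,0,0.01],[0,0,0]],
    [[0,0,0.01],[0,0,0]]
  ],
  "jaw": 55
}}

```text
clock: 16.5
tool_pos: [0.4738, -0.254, 0.0624]
tcp_rot: [0.051, 0.999, -0.0, 0.0]
contact_force: [0.1, -0.8, 0.3]
finger_gap: 0.0467
finger_force: 0.0
```

{"op": "send_rows", "data": {
  "rows": [
    [[0,0,-0.2],[0,0,0]],
    [[0,0,-0.6],[0,0,0]],
    [[0,0,-1],[0,0,0]],
    [[0,0,-1],[0,0,0]]
  ]
}}

```text
clock: 16.83
tool_pos: [0.4756, -0.2551, 0.1686]
tcp_rot: [0.051, 0.999, -0.002, 0.004]
contact_force: [-0.1, -0.2, 0.8]
finger_gap: 0.047
finger_force: 0.0
```

```bash
python3 look.py w6 chisel_yellow_mid chisel_red_mid
```

```text
16.8333 [ 0.4756 -0.2551  0.1686] [ 0.102  0.995 -0.004] 0.04703332315946709
chisel_yellow_mid 0.64 324 230 [ 0.4729 -0.2527  0.05  ]
  outl 0.59 11914 ((0.47527220845222473, -0.25392207503318787), (0.028990130871534348, 0.22854582965373993), 82.25768280029297)
chisel_red_mid 0.94 230 216 [ 0.4573 -0.3143  0.05  ]
  outl 0.76 11912 ((0.43114688992500305, -0.3108404278755188), (0.03230905905365944, 0.1744806468486786), 83.6076431274414)
```

{"op": "send_rows", "data": {
  "rows": [
    [[-0.02,1,0],[0,0,0]],
    [[-0.02,1,0],[0,0,0]],
    [[-0.02,1,0],[0,0,0]]
  ]
}}

```text
clock: 17.33
tool_pos: [0.485, -0.1513, 0.1608]
tcp_rot: [0.051, 0.999, 0.001, -0.002]
contact_force: [0.4, -0.6, 0.1]
finger_gap: 0.0468
finger_force: 0.0
```

{"op": "send_rows", "data": {
  "rows": [
    [[-0.02,1,0],[0,0,0]],
    [[-0.02,1,0],[0,0,0]],
    [[-0.02,1,0],[0,0,0]]
  ]
}}

```text
clock: 17.58
tool_pos: [0.4975, -0.0517, 0.161]
tcp_rot: [0.05, 0.999, 0.001, -0.001]
contact_force: [-0.1, -0.6, -0.3]
finger_gap: 0.0468
finger_force: 0.0
```

{"op": "send_rows", "data": {
  "rows": [
    [[-0.02,1,0],[0,0,0]],
    [[-0.02,1,0],[0,0,0]],
    [[-0.02,1,0],[0,0,0]]
  ]
}}

```text
clock: 17.83
tool_pos: [0.5099, 0.0475, 0.161]
tcp_rot: [0.05, 0.999, 0.0, -0.001]
contact_force: [0.3, -0.3, 0.2]
finger_gap: 0.0473
finger_force: 0.0
```

{"op": "send_rows", "data": {
  "rows": [
    [[-0.02,1,0],[0,0,0]],
    [[-0.02,1,0],[0,0,0]],
    [[-0.02,1,0],[0,0,0]]
  ]
}}

```text
clock: 18.08
tool_pos: [0.5222, 0.1469, 0.1609]
tcp_rot: [0.05, 0.999, 0.0, -0.001]
contact_force: [-0.3, -0.2, -0.0]
finger_gap: 0.0469
finger_force: 0.0
```

{"op": "send_rows", "data": {
  "rows": [
    [[0,0.35,0.3],[0,0,-0.082]],
    [[0,0.35,0.3],[0,0,-0.082]],
    [[0,0.35,0.3],[0,0,-0.082]],
    [[0,0.35,0.3],[0,0,-0.082]],
    [[0,0.35,0.3],[0,0,-0.082]]
  ]
}}

```text
clock: 18.5
tool_pos: [0.5261, 0.1774, 0.1321]
tcp_rot: [-0.075, 0.997, -0.0, -0.0]
contact_force: [0.5, -0.6, -0.3]
finger_gap: 0.0467
finger_force: 0.0
```

```bash
python3 look.py w7 chisel_blue_mid chisel_green_mid
```

```text
18.5 [0.5261 0.1774 0.1321] [-0.15   0.989 -0.   ] 0.046732098572903245
chisel_blue_mid 0.82 322 256 [0.5267 0.1789 0.05  ]
  outl 0.66 18635 ((0.5251063704490662, 0.17883169651031494), (0.22879908978939056, 0.03193652629852295), 9.459859848022461)
chisel_green_mid 0.95 206 239 [0.5265 0.1111 0.05  ]
  outl 0.58 15918 ((0.5019871592521667, 0.11103244870901108), (0.17369405925273895, 0.03304506838321686), 7.163772106170654)
```

View pics/w6.png

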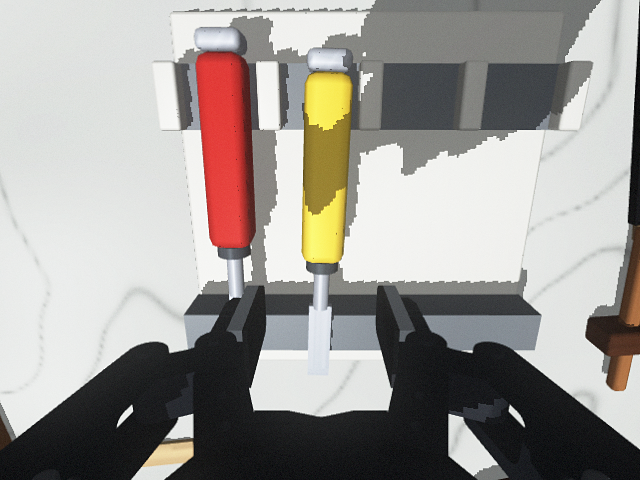

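View pics/w7.png

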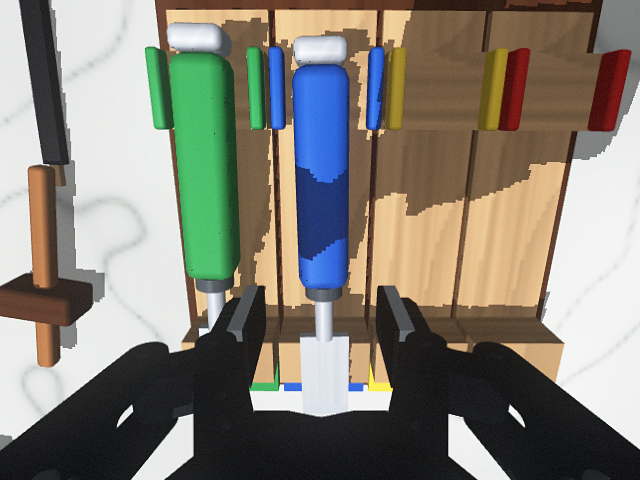

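Yellow sits straight in the second slot from the right. Blue (columns 293–350) is centred between the fingers, so I'll go down.

{"op": "send_rows", "data": {
  "rows": [
    [[0,0.01,0.2],[0,0,0]],
    [[0,0.01,0.5],[0,0,0]],
    [[0,0.01,0.7],[0,0,0]],
    [[0,0.01,0.7],[0,0,0]]
  ]
}}

```text
clock: 19.08
tool_pos: [0.5246, 0.1784, 0.0594]
tcp_rot: [-0.077, 0.997, -0.0, -0.002]
contact_force: [-0.7, -0.4, 0.7]
finger_gap: 0.047
finger_force: 0.0
```

{"op": "send_rows", "data": {
  "rows": [
    [[0,0,0],[0,0,0]],
    [[0,0,0],[0,0,0]],
    [[0,0,0],[0,0,0]],
    [[0,0,0],[0,0,0]],
    [[0,0,0],[0,0,0]]
  ],
  "jaw": 0
}}

```text
clock: 19.5
tool_pos: [0.5263, 0.1791, 0.0634]
tcp_rot: [-0.078, 0.997, 0.0, 0.001]
contact_force: [0.8, -1.4, 5.0]
finger_gap: 0.0268
finger_force: 69.6
```

{"op": "send_rows", "data": {
  "rows": [
    [[0,0,0],[0,0,0]],
    [[0,0,0],[0,0,0]],
    [[0,0,0],[0,0,0]]
  ]
}}

```text
clock: 19.75
tool_pos: [0.5264, 0.1791, 0.0634]
tcp_rot: [-0.078, 0.997, 0.0, 0.001]
contact_force: [-1.0, -0.3, 6.6]
finger_gap: 0.0272
finger_force: 69.8
```

{"op": "send_rows", "data": {
  "rows": [
    [[0,0,-0.2],[0,0,0]],
    [[0,0,-0.5],[0,0,0]],
    [[0,0,-0.9],[0,0,0]],
    [[0,0,-1],[0,0,0]]
  ]
}}

```text
clock: 20.08
tool_pos: [0.5273, 0.1794, 0.1674]
tcp_rot: [-0.078, 0.997, 0.0, 0.003]
contact_force: [1.7, 1.0, -1.2]
finger_gap: 0.0269
finger_force: 69.4
```

{"op": "send_rows", "data": {
  "rows": [
    [[0.248,-0.9,0],[0,0,0]],
    [[0.248,-0.9,0],[0,0,0]],
    [[0.248,-0.9,0],[0,0,0]]
  ]
}}

```text
clock: 20.33
tool_pos: [0.5144, 0.0829, 0.1626]
tcp_rot: [-0.077, 0.997, -0.0, -0.0]
contact_force: [0.8, 0.2, -1.9]
finger_gap: 0.0268
finger_force: 69.5
```

{"op": "send_rows", "data": {
  "rows": [
    [[0.248,-0.9,0],[0,0,0]],
    [[0.248,-0.9,0],[0,0,0]],
    [[0.248,-0.9,0],[0,0,0]]
  ]
}}

```text
clock: 20.58
tool_pos: [0.5041, -0.0103, 0.1623]
tcp_rot: [-0.077, 0.997, -0.0, -0.0]
contact_force: [-0.3, -0.5, -2.3]
finger_gap: 0.027
finger_force: 69.8
```

{"op": "send_rows", "data": {
  "rows": [
    [[0.248,-0.9,0],[0,0,0]],
    [[0.248,-0.9,0],[0,0,0]],
    [[0.248,-0.9,0],[0,0,0]]
  ]
}}

```text
clock: 20.83
tool_pos: [0.4939, -0.1032, 0.1623]
tcp_rot: [-0.076, 0.997, -0.0, 0.0]
contact_force: [1.0, -0.8, -2.3]
finger_gap: 0.0267
finger_force: 69.9
```

{"op": "send_rows", "data": {
  "rows": [
    [[0.248,-0.9,0],[0,0,0.082]],
    [[0.248,-0.9,0],[0,0,0.082]],
    [[0.248,-0.9,0],[0,0,0.082]],
    [[0.248,-0.9,0],[0,0,0.082]],
    [[0.248,-0.9,0],[0,0,0.082]]
  ]
}}

```text
clock: 21.25
tool_pos: [0.4834, -0.192, 0.1621]
tcp_rot: [0.051, 0.999, 0.0, -0.0]
contact_force: [0.4, 1.0, -3.4]
finger_gap: 0.0269
finger_force: 70.0
```

{"op": "send_rows", "data": {
  "rows": [
    [[0,0,0],[0,0,0]],
    [[0,0,0],[0,0,0]],
    [[0,0,0],[0,0,0]]
  ]
}}

```text
clock: 21.5
tool_pos: [0.4839, -0.1908, 0.1623]
tcp_rot: [0.05, 0.999, 0.0, -0.0]
contact_force: [0.0, -1.1, -2.0]
finger_gap: 0.0268
finger_force: 70.0
```

{"op": "send_rows", "data": {
  "rows": [
    [[0,0,0.35],[0,0,0]],
    [[0,0,0.65],[0,0,0]],
    [[0,0,0.82],[0,0,0]],
    [[0,0,0.92],[0,0,0]],
    [[0,0,0.97],[0,0,0]]
  ]
}}

```text
clock: 21.92
tool_pos: [0.4835, -0.1913, 0.0641]
tcp_rot: [0.051, 0.999, 0.0, -0.001]
contact_force: [0.4, 0.4, -0.8]
finger_gap: 0.0268
finger_force: 70.0
```

{"op": "send_rows", "data": {
  "rows": [
    [[0,0,0.01],[0,0,0]],
    [[0,0,0.01],[0,0,0]],
    [[0,0,0.01],[0,0,0]]
  ]
}}

```text
clock: 22.17
tool_pos: [0.4841, -0.1921, 0.0653]
tcp_rot: [0.051, 0.999, -0.0, 0.001]
contact_force: [-0.1, -0.6, -1.3]
finger_gap: 0.0265
finger_force: 70.0
```

{"op": "send_rows", "data": {
  "rows": [
    [[0,0,0],[0,0,0]],
    [[0,0,0],[0,0,0]],
    [[0,0,0],[0,0,0]],
    [[0,0,0],[0,0,0]],
    [[0,0,0],[0,0,0]]
  ],
  "jaw": 55
}}

```text
clock: 22.58
tool_pos: [0.4837, -0.192, 0.0645]
tcp_rot: [0.051, 0.999, -0.0, 0.0]
contact_force: [-0.3, -0.1, -0.0]
finger_gap: 0.0467
finger_force: 0.0
```

{"op": "send_rows", "data": {
  "rows": [
    [[0,0,-0.2],[0,0,0]],
    [[0,0,-0.6],[0,0,0]],
    [[0,0,-1],[0,0,0]],
    [[0,0,-1],[0,0,0]]
  ]
}}

```text
clock: 22.92
tool_pos: [0.4856, -0.193, 0.1704]
tcp_rot: [0.051, 0.999, -0.002, 0.004]
contact_force: [0.1, -0.6, 0.5]
finger_gap: 0.047
finger_force: 0.0
```

```bash
python3 look.py w8 chisel_yellow_mid chisel_blue_mid
```

```text
22.9167 [ 0.4856 -0.193   0.1704] [ 0.102  0.995 -0.003] 0.04704114527332896
chisel_yellow_mid 0.88 230 225 [ 0.4735 -0.2531  0.05  ]
  outl 0.61 11314 ((0.44927462935447693, -0.2513267695903778), (0.03181110695004463, 0.17652341723442078), 82.26685333251953)
chisel_blue_mid 0.77 324 230 [ 0.4836 -0.1907  0.05  ]
  outl 0.98 13515 ((0.48327741026878357, -0.19137249886989594), (0.031917206943035126, 0.22955264151096344), 84.52372741699219)
```

{"op": "send_rows", "data": {
  "rows": [
    [[-0.03,0.9,0],[0,0,0]],
    [[-0.03,0.9,0],[0,0,0]],
    [[-0.03,0.9,0],[0,0,0]]
  ]
}}

```text
clock: 23.42
tool_pos: [0.4951, -0.0987, 0.1629]
tcp_rot: [0.05, 0.999, 0.001, -0.002]
contact_force: [0.8, 0.0, 0.1]
finger_gap: 0.047
finger_force: 0.0
```

{"op": "send_rows", "data": {
  "rows": [
    [[-0.03,0.9,0],[0,0,0]],
    [[-0.03,0.9,0],[0,0,0]],
    [[-0.03,0.9,0],[0,0,0]]
  ]
}}

```text
clock: 23.67
tool_pos: [0.5076, -0.0093, 0.1631]
tcp_rot: [0.05, 0.999, 0.0, -0.001]
contact_force: [0.2, 0.5, -0.4]
finger_gap: 0.0471
finger_force: 0.0
```

{"op": "send_rows", "data": {
  "rows": [
    [[-0.03,0.9,0],[0,0,0]],
    [[-0.03,0.9,0],[0,0,0]],
    [[-0.03,0.9,0],[0,0,0]]
  ]
}}

```text
clock: 23.92
tool_pos: [0.5202, 0.0797, 0.1632]
tcp_rot: [0.05, 0.999, 0.0, -0.001]
contact_force: [-0.3, -0.6, 0.0]
finger_gap: 0.0469
finger_force: 0.0
```

{"op": "send_rows", "data": {
  "rows": [
    [[0,0.34,0.3],[0,0,-0.082]],
    [[0,0.34,0.3],[0,0,-0.082]],
    [[0,0.34,0.3],[0,0,-0.082]],
    [[0,0.34,0.3],[0,0,-0.082]],
    [[0,0.34,0.3],[0,0,-0.082]]
  ]
}}

```text
clock: 24.33
tool_pos: [0.5237, 0.1087, 0.1342]
tcp_rot: [-0.075, 0.997, -0.0, -0.0]
contact_force: [0.1, 0.2, 0.3]
finger_gap: 0.0467
finger_force: 0.0
```

```bash
python3 look.py w9 chisel_green_mid
```

```text
24.3333 [0.5237 0.1087 0.1342] [-0.15   0.989 -0.   ] 0.046709124448308575
chisel_green_mid 0.81 326 257 [0.5258 0.1124 0.05  ]
  outl 0.87 16142 ((0.5279788970947266, 0.11513816565275192), (0.2263011336326599, 0.02981860563158989), 6.6840081214904785)
```

View pics/w8.png

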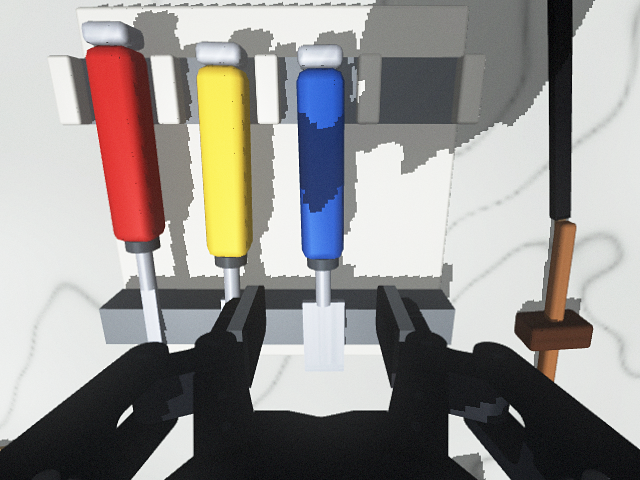

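View pics/w9.png

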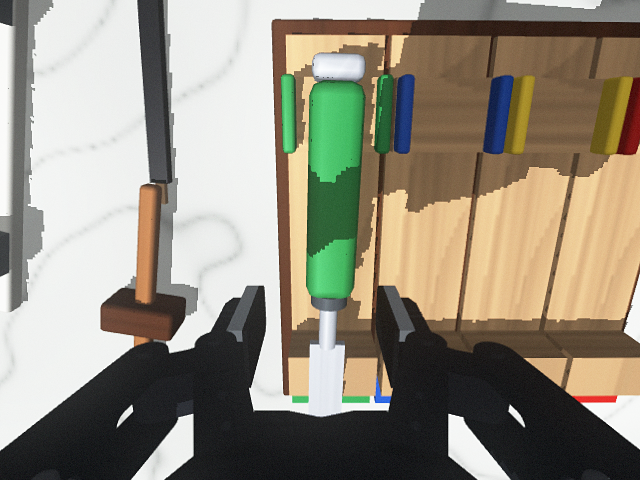

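Blue lies correctly in the third slot. Green (columns 308–362) is about 3 mm off centre, so I'll correct and grip.

{"op": "send_rows", "data": {
  "rows": [
    [[-0.02,0.035,0.2],[0,0,0]],
    [[-0.02,0.035,0.5],[0,0,0]],
    [[-0.02,0.035,0.72],[0,0,0]],
    [[-0.02,0.035,0.72],[0,0,0]]
  ]
}}

```text
clock: 24.82
tool_pos: [0.5237, 0.1126, 0.0594]
tcp_rot: [-0.077, 0.997, -0.0, -0.002]
contact_force: [-1.0, 0.6, -0.1]
finger_gap: 0.0468
finger_force: 0.0
```

{"op": "send_rows", "data": {
  "rows": [
    [[0,0,0],[0,0,0]],
    [[0,0,0],[0,0,0]],
    [[0,0,0],[0,0,0]],
    [[0,0,0],[0,0,0]],
    [[0,0,0],[0,0,0]]
  ],
  "jaw": 0
}}

```text
clock: 25.23
tool_pos: [0.5255, 0.1132, 0.0634]
tcp_rot: [-0.078, 0.997, 0.0, 0.001]
contact_force: [0.3, -0.4, 6.3]
finger_gap: 0.0266
finger_force: 70.3
```

{"op": "send_rows", "data": {
  "rows": [
    [[0,0,0],[0,0,0]],
    [[0,0,0],[0,0,0]],
    [[0,0,0],[0,0,0]]
  ]
}}

```text
clock: 25.48
tool_pos: [0.5255, 0.1133, 0.0634]
tcp_rot: [-0.078, 0.997, 0.0, 0.001]
contact_force: [-1.5, -2.0, 8.7]
finger_gap: 0.027
finger_force: 70.5
```

{"op": "send_rows", "data": {
  "rows": [
    [[0,0,-0.2],[0,0,0]],
    [[0,0,-0.5],[0,0,0]],
    [[0,0,-0.9],[0,0,0]],
    [[0,0,-1],[0,0,0]]
  ]
}}

```text
clock: 25.82
tool_pos: [0.5264, 0.1135, 0.1673]
tcp_rot: [-0.078, 0.997, 0.0, 0.003]
contact_force: [0.7, 0.1, -1.3]
finger_gap: 0.0267
finger_force: 69.6
```

{"op": "send_rows", "data": {
  "rows": [
    [[0.27,-0.776,0],[0,0,0]],
    [[0.27,-0.776,0],[0,0,0]],
    [[0.27,-0.776,0],[0,0,0]]
  ]
}}

```text
clock: 26.07
tool_pos: [0.5093, 0.0281, 0.1627]
tcp_rot: [-0.076, 0.997, -0.0, 0.0]
contact_force: [1.2, 0.7, -2.7]
finger_gap: 0.027
finger_force: 69.6
```

{"op": "send_rows", "data": {
  "rows": [
    [[0.27,-0.776,0],[0,0,0]],
    [[0.27,-0.776,0],[0,0,0]],
    [[0.27,-0.776,0],[0,0,0]]
  ]
}}

```text
clock: 26.32
tool_pos: [0.4949, -0.0532, 0.1623]
tcp_rot: [-0.076, 0.997, -0.0, 0.0]
contact_force: [1.2, -1.0, -2.2]
finger_gap: 0.0268
finger_force: 69.7
```

{"op": "send_rows", "data": {
  "rows": [
    [[0.27,-0.776,0],[0,0,0.082]],
    [[0.27,-0.776,0],[0,0,0.082]],
    [[0.27,-0.776,0],[0,0,0.082]],
    [[0.27,-0.776,0],[0,0,0.082]],
    [[0.27,-0.776,0],[0,0,0.082]]
  ]
}}

```text
clock: 26.73
tool_pos: [0.4809, -0.1292, 0.1622]
tcp_rot: [0.051, 0.999, 0.0, -0.0]
contact_force: [-0.6, -0.1, -1.7]
finger_gap: 0.0267
finger_force: 69.9
```

{"op": "send_rows", "data": {
  "rows": [
    [[0,0,0],[0,0,0]],
    [[0,0,0],[0,0,0]],
    [[0,0,0],[0,0,0]]
  ]
}}

```text
clock: 26.98
tool_pos: [0.4812, -0.1283, 0.1623]
tcp_rot: [0.05, 0.999, 0.0, 0.0]
contact_force: [-0.2, -0.4, -2.4]
finger_gap: 0.0268
finger_force: 69.9
```

{"op": "send_rows", "data": {
  "rows": [
    [[0,0,0.35],[0,0,0]],
    [[0,0,0.65],[0,0,0]],
    [[0,0,0.82],[0,0,0]],
    [[0,0,0.92],[0,0,0]],
    [[0,0,0.97],[0,0,0]]
  ]
}}

```text
clock: 27.4
tool_pos: [0.4809, -0.1287, 0.0641]
tcp_rot: [0.051, 0.999, 0.0, -0.001]
contact_force: [0.3, -0.4, -1.8]
finger_gap: 0.0265
finger_force: 69.9
```

{"op": "send_rows", "data": {
  "rows": [
    [[0,0,0.01],[0,0,0]],
    [[0,0,0.01],[0,0,0]],
    [[0,0,0.01],[0,0,0]]
  ]
}}

```text
clock: 27.65
tool_pos: [0.4815, -0.1293, 0.0652]
tcp_rot: [0.051, 0.999, -0.0, 0.001]
contact_force: [0.3, 0.3, -1.9]
finger_gap: 0.0267
finger_force: 69.9
```

{"op": "send_rows", "data": {
  "rows": [
    [[0,0,0],[0,0,0]],
    [[0,0,0],[0,0,0]],
    [[0,0,0],[0,0,0]],
    [[0,0,0],[0,0,0]],
    [[0,0,0],[0,0,0]]
  ],
  "jaw": 55
}}

```text
clock: 28.07
tool_pos: [0.4812, -0.1293, 0.0645]
tcp_rot: [0.051, 0.999, -0.0, 0.0]
contact_force: [-0.1, -0.4, -1.0]
finger_gap: 0.0468
finger_force: 0.0
```

{"op": "send_rows", "data": {
  "rows": [
    [[0,0,-0.2],[0,0,0]],
    [[0,0,-0.6],[0,0,0]],
    [[0,0,-1],[0,0,0]],
    [[0,0,-1],[0,0,0]]
  ]
}}

```text
clock: 28.4
tool_pos: [0.483, -0.13, 0.1702]
tcp_rot: [0.051, 0.999, -0.001, 0.004]
contact_force: [-0.2, 0.0, 0.5]
finger_gap: 0.0474
finger_force: 0.0
```

{"op": "send_rows", "data": {
  "rows": [
    [[0,-0.5,-0.6],[0,0,0]],
    [[0,-0.5,-0.6],[0,0,0]],
    [[0,-0.5,-0.6],[0,0,0]],
    [[0,-0.5,-0.6],[0,0,0]]
  ]
}}

```text
clock: 28.73
tool_pos: [0.4761, -0.18, 0.2255]
tcp_rot: [0.052, 0.999, -0.001, 0.001]
contact_force: [-0.4, 0.7, -1.3]
finger_gap: 0.0465
finger_force: 0.0
```

```bash
python3 look.py w10 chisel_red_mid chisel_yellow_mid chisel_blue_mid chisel_green_mid
python3 - <<'E'
from h import *
t=-.103
for y in(-.093,-.031,.031,.093): print(.4717-np.sin(t)*y,-.2216+np.cos(t)*y)
E
```

```text
28.7333 [ 0.4761 -0.18    0.2255] [ 0.104  0.995 -0.001] 0.046451749208673614
chisel_red_mid 0.61 156 208 [ 0.4573 -0.3137  0.05  ]
  outl 0.64 8928 ((0.4580596387386322, -0.31438830494880676), (0.035383325070142746, 0.2258133739233017), 83.19183349609375)
chisel_yellow_mid 0.92 229 222 [ 0.4747 -0.256   0.05  ]
chisel_yellow_mid 0.31 156 207 [ 0.4563 -0.3133  0.05  ]
  outl 0.92 7584 ((0.45493990182876587, -0.2521112263202667), (0.03189908340573311, 0.18615195155143738), 82.28331756591797)
chisel_blue_mid 0.87 306 225 [ 0.4845 -0.1923  0.05  ]
chisel_blue_mid 0.62 232 219 [ 0.4731 -0.2527  0.05  ]
  outl 0.72 8846 ((0.48387008905410767, -0.19246965646743774), (0.030611811205744743, 0.22836856544017792), 85.2514877319336)
chisel_green_mid 0.65 379 215 [ 0.4817 -0.1319  0.05  ]
  outl 0.61 8155 ((0.48641636967658997, -0.129007026553154), (0.03146786987781525, 0.22790108621120453), 81.89481353759766)
0.462137928286395 -0.31410711748046133
0.46851264276213167 -0.25243570582682046
0.47488735723786835 -0.19076429417317955
0.481262071713605 -0.12909288251953865
```

View pics/w10.png

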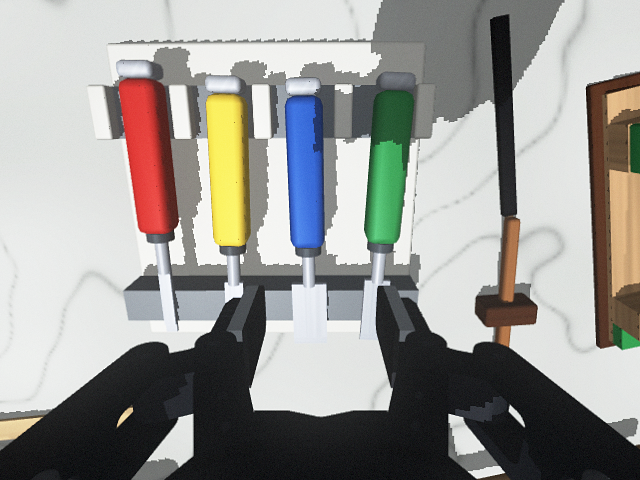

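The four chisels now lie straight in their slots: red, yellow, blue, green at columns 150, 229, 305 and 390. Each measures within a few millimetres of its slot's centre line and the gripper is clear, so I'm handing in.

```bash
python3 -c "
from plant import manip
print(manip.sign_off())"
```

```text
the job is handed in; nothing more can be done
None
```

All four chisels are in the white rack in reverse order (from the robot's left: green, blue, yellow, red), each measured within about 3 mm of its slot's centre line and let go; the job was handed in about 29 s into the 112 s, but no verdict came back.

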